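# Balance the hanging sample books

### The arm

A 7-joint arm with a two-finger parallel gripper is mounted at the origin on the work surface. World frame = base frame: x ahead of the robot, y to its left, z up, the work surface at z = 0. Lengths are in mm, angles in rad, forces in N, time in s.
With the tool pointing down it reaches from about 400 to 900 mm from the base axis. Payload 5.6 kg.
Tool frame: the origin (TCP) lies between the finger pads; the fingertips stand 25 mm ahead of it and the grasp point (between the pads) lies 6 mm ahead of it (ctrl.tips_ahead is the distance from the TCP to the fingertips, in mm); z points along the fingers, y is the line along which they close (so a half turn about z gives the same grasp; the last joint's range is limited). The gripper opens to 92 mm and grips with 3 to 60 N. Pads are 20 mm wide; open, the fingers measure 128 mm over their backs; the gripper's body (75 mm by 189 mm) begins 69 mm behind the grasp point.
Start: joints at [-1.334, 0.468, -0.012, 1.603, 0.006, 1.071, -0.056], TCP at [179.547, 624.717, 239.592] pointing down, gripper open.
Joint ranges: [-2.53, 2.53], [-0.31, 2.02], [-1.57, 1.55], [0.28, 2.44], [-1.29, 4.43], [0.15, 1.84], [-2.92, 2.92]. Speed limits (rad/s): [2.57, 2.57, 3.14, 3.14, 3.14, 3.14, 3.14].

### API

Orientations are given as a rotation vector (axis times angle).
In Python, from workcell import ctrl gives the robot as it stands.
- The arm moves only by the tool carry_out, never from a script. Its arguments are lists of equal length, an entry for each row: "translation": the shift along the tool's x, y, z in cm, a list of three; "rot": the turn, a rotation vector about the tool's x, y, z in rad, a list of three. In form: {"translation": [[x, y, z], ...], "rot": [[ax, ay, az], ...]}. A call has 1 to 12 rows; each row shifts and turns the commanded pose from where the row before left it, along the tool's axes as they then stand; what a row does not reach is not made up. A row lasts 1/8 s, in which the tool goes at most 62.5 mm and 10.7 degrees, less where a joint would pass 70% of its speed; a pose out of reach is approached as far as the arm can. A call with a gripper value outside its range is refused whole. "gripper" is the closure, from -1 (fully open) to 1 (shut), set as the call begins (left out, the last holds). The fingers move at their own pace and stop on an object; "newtons" is the grip in N (left out, the last holds). Time passes only in rows, so rows that do not move let the fingers close. It gives the time, the measured TCP pose, the force, the opening and the grip force at its end, in the units of the state.
- ctrl.observe(): the state, without advancing time (a new reading comes with each control period).
- ctrl.capture(name): name is "side" or "top" or "wrist"; returns (picture, depth): 420x560x3 uint8, red, green, blue; 420x560 float32, mm along the optical axis (not along the pixel's ray), 0 where there is no reading.
- ctrl.calibration(name): a dict with "camera_matrix" (3x3 intrinsics, pixels), "k1" (the pictures are not rectified: a ray, as slopes to the right and down, at radius r is drawn at 1 + k1 r^2 times it, then the intrinsics apply), "world_to_cam" (4x4, takes a point from world to camera coordinates); the wrist camera has in their place "hand_eye" (4x4, takes a point from camera to tool coordinates, whose origin is the TCP and whose axes are the flange's). Camera axes: x right, y down, z forward; pixel columns grow to the right and rows downward; lengths in mm; the calibration is good to about 2 mm. A picture is of the moment at which its call begins: read the wrist's pose just before it. calibration takes no time and is no camera call.
- ctrl.sign_off(): hands the job in; it is judged then, once.
The state is a dict: "clock": time; "joint_pos": joint angles; "qd": joint speeds; "joint_efforts": joint torques, N m; "tcp_pos": TCP position; "ee_rot": TCP orientation; "force": force on the tool from outside, world axes, zero at the start; "torque": the same for the moment, N m; "grip_width": opening from 0.0 (shut) to 1.0 (fully open); "grasp_force": force on a finger pad.
Only numpy, scipy, OpenCV 4.12 (cv2) and the standard library are available. Lean on these libraries where they do the work, as an engineer would, in place of code of your own. Each camera call takes 0.05 s, during which the arm holds its last target. There are 200 camera calls.

### The job

Take the three sample books off the display rest and hang them by their hooks on the pivoting bar of the balance rack, alternating sides, so that no end of the bar ever dips as much as 3 cm and the bar ends level with all three hanging freely: the two thin books on one side (inner and outer seat), the thick one, twice as heavy, in the middle seat of the other. Either side will do; leave everything else on the table where it is.

Things in the scene. Friction and masses are not known exactly. Their poses are not given: they have to be found in the camera images.
- thin_a: One of two thin books, alike. Blue cloth-bound book, steel hook and wooden tab on top, one rigid piece 200 mm tall. Origin: middle of the back board's bottom edge; z up the book, x from back to front board. Block 64 (y) x 100 (z) x 16 mm (x from 0), 120 g +-4%. Starts leaning 0.6 rad (34 deg) off vertical, tab end towards the robot, back board down on the rest.
- thin_a_hook (a point): Hook of thin_a, a steel C 22 mm wide (y), open to the book's +x, 3 mm thick. Site: middle of the roof's underside (book frame 8, 0, 146 mm); this rests on the bar. The lip on the +x side hangs 12 mm below it; mouth from lip down to the book's top 34 mm; room for the bar inside 20 mm along x. Axes as the book's. Hung, the hook's back is on the robot's side of the bar.
- thin_a_tab (a point): Grip tab of thin_a: 10 mm thick (x), 26 mm wide (y), from z = 150 to 200 mm in the book frame. Site: in it at (8, 0, 178 mm). Free all round beyond the rest; grip its two 26 mm wide faces, fingers pointing down along the leaning book.
- thin_b: One of two thin books, alike. Blue cloth-bound book, steel hook and wooden tab on top, one rigid piece 200 mm tall. Origin: middle of the back board's bottom edge; z up the book, x from back to front board. Block 64 (y) x 100 (z) x 16 mm (x from 0), 120 g +-4%. Starts leaning 0.6 rad (34 deg) off vertical, tab end towards the robot, back board down on the rest.
- thin_b_hook (a point): Hook of thin_b, a steel C 22 mm wide (y), open to the book's +x, 3 mm thick. Site: middle of the roof's underside (book frame 8, 0, 146 mm); this rests on the bar. The lip on the +x side hangs 12 mm below it; mouth from lip down to the book's top 34 mm; room for the bar inside 20 mm along x. Axes as the book's. Hung, the hook's back is on the robot's side of the bar.
- thin_b_tab (a point): Grip tab of thin_b: 10 mm thick (x), 26 mm wide (y), from z = 150 to 200 mm in the book frame. Site: in it at (8, 0, 178 mm). Free all round beyond the rest; grip its two 26 mm wide faces, fingers pointing down along the leaning book.
- thick: The thick book. Blue cloth-bound book, steel hook and wooden tab on top, one rigid piece 200 mm tall. Origin: middle of the back board's bottom edge; z up the book, x from back to front board. Block 64 (y) x 100 (z) x 32 mm (x from 0), 240 g +-4%. Starts leaning 0.6 rad (34 deg) off vertical, tab end towards the robot, back board down on the rest.
- thick_hook (a point): Hook of thick, a steel C 22 mm wide (y), open to the book's +x, 3 mm thick. Site: middle of the roof's underside (book frame 16, 0, 146 mm); this rests on the bar. The lip on the +x side hangs 12 mm below it; mouth from lip down to the book's top 34 mm; room for the bar inside 20 mm along x. Axes as the book's. Hung, the hook's back is on the robot's side of the bar.
- thick_tab (a point): Grip tab of thick: 10 mm thick (x), 26 mm wide (y), from z = 150 to 200 mm in the book frame. Site: in it at (16, 0, 178 mm). Free all round beyond the rest; grip its two 26 mm wide faces, fingers pointing down along the leaning book.
- bar (a joint): Tilt of the bar in rad: 0 level, positive with its left (+y) end up. A damped centring spring, 1.8 N m/rad, brings it back to level. A thin book alone in an outer seat tilts it 0.11; the thick one in a middle seat, or both thin ones on one side, 0.17; 1 N on an outer seat 0.09. 0.15 rad is a 30 mm dip of an end.
- bar_pivot (a point): Pivot at the middle of the bar, on its axis, 220 mm above the table; frame turns with the bar: y along it to the left, x level and away from the robot. 10 mm rod 400 mm long with wooden collars 22 mm across, 10 mm thick, at 70, 110, 150, 190 mm each side; between them 30 mm wide seats. On a post with a 160 x 200 mm foot, fixed, yaw up to 0.2 rad.
- seat_left_inner (a point): On the rod's axis, middle of the inner seat on the left (+y) side, 90 mm from the pivot; moves with the bar. The top of the rod is 5 mm above it. Books are wider than one seat: two books on one side need the inner and the outer seat.
- seat_left_middle (a point): On the rod's axis, middle of the middle seat on the left (+y) side, 130 mm from the pivot; moves with the bar. The top of the rod is 5 mm above it. Books are wider than one seat: two books on one side need the inner and the outer seat.
- seat_left_outer (a point): On the rod's axis, middle of the outer seat on the left (+y) side, 170 mm from the pivot; moves with the bar. The top of the rod is 5 mm above it. Books are wider than one seat: two books on one side need the inner and the outer seat.
- seat_right_inner (a point): On the rod's axis, middle of the inner seat on the right (-y) side, 90 mm from the pivot; moves with the bar. The top of the rod is 5 mm above it. Books are wider than one seat: two books on one side need the inner and the outer seat.
- seat_right_middle (a point): On the rod's axis, middle of the middle seat on the right (-y) side, 130 mm from the pivot; moves with the bar. The top of the rod is 5 mm above it. Books are wider than one seat: two books on one side need the inner and the outer seat.
- seat_right_outer (a point): On the rod's axis, middle of the outer seat on the right (-y) side, 170 mm from the pivot; moves with the bar. The top of the rod is 5 mm above it. Books are wider than one seat: two books on one side need the inner and the outer seat.
- rest: Wooden display rest, 280 mm wide (y), fixed, on which the three books lean in places 90 mm apart (in any order). Origin under it on the table; the books' origins lie in the line x = 0, 30 mm above the table; yaw up to 0.2 rad. Its sloping back reaches 85 mm up the books; 35 mm high partitions stand between them.
- pump_bottle: Clear bottle with brass pump, 155 mm tall, 60 mm across, loose; origin under its centre. Leave alone.
- novel: Yellow paperback lying flat, 200 x 130 x 26 mm, loose; origin under its centre. Leave alone.
- atlas: Thin green hardback lying flat, 190 x 130 x 18 mm, loose; origin under its centre. Leave alone.
- mug: White mug, 80 mm across, 95 mm tall, loose; origin under its centre. Leave alone.
- tape_roll: Roll of brown tape lying flat, 100 mm across, 48 mm tall, loose; origin under its centre. Leave alone.
- bookend: Grey sheet-steel bookend, foot 110 x 120 mm, upright 140 mm tall on its +x side, loose; origin under the foot's centre. Leave alone.
Not all that is in view belongs to the job. What is shaped like the thin_a but red or turquoise is not meant.

How it is judged:
By the outcome, as a careful person would: the job done as asked, in the order asked, and still so for the second after the job is handed in, with the robot touching nothing.
It also fails if it takes over 72 s, if anything falls off the work surface, if the arm or the gripper's body presses on something with over 40 N, if the wrist force passes 120 N, or if a joint passes its speed limit or range.

## Working session

There is one attempt and no reset: what is moved stays moved. The work goes in short steps, Python scripts to look and compute and a tool call to move; the robot and the scene stay as the last step left them, time stands still between calls to the robot, and variables do not carry over. Pictures are saved under pics/ and viewed, at most 10 in all, crops included, and the job is handed in when it is done.

Besides the shell and the picture viewer there is one more tool, called after "Call:" as name(argument=value, ...) on one line, values as JSON. carry_out: Moves the arm, as the interface text tells. Its arguments: {"type":"object","properties":{"translation":{"type":"array"},"rot":{"type":"array"},"gripper":{"type":"number"},"newtons":{"type":"number"}},"required":["translation","rot"]}

```bash
ls; mkdir -p pics
python3 - <<'E'
from workcell import ctrl
import cv2,numpy as np
print(ctrl.observe())
for n in("side","top","wrist"):
    p,d=ctrl.capture(n); cv2.imwrite(f"pics/{n}0.png",p[...,::-1]); np.savez(f"{n}0.npz",p=p,d=d); print(n,ctrl.calibration(n))
E
```

```text
pics
{'clock': 0.0, 'joint_pos': array([-1.33398288,  0.46838337, -0.01157953,  1.60360226,  0.00602061,
        1.07141055, -0.0563132 ]), 'qd': array([-2.02075652e-03,  3.41981177e-04,  1.61801006e-03, -9.04609578e-04,
       -6.69206239e-04,  1.24383178e-03,  3.75078478e-05]), 'joint_efforts': array([ 5.04007460e-05, -5.20575035e+01, -1.26127186e-02, -2.43755257e+01,
       -5.66229934e-02,  1.70045695e-02,  1.71393044e-04]), 'tcp_pos': array([179.45060885, 624.18215277, 238.64513513]), 'ee_rot': array([-4.38221176e-01, -3.11078142e+00,  2.77593766e-03]), 'force': array([-0.19982567,  0.12162129, -0.31296943]), 'torque': array([ 0.00740234, -0.00212881,  0.02013572]), 'grasp_force': 0.0, 'grip_width': 0.9980209636801821}
side {'camera_matrix': array([[540.00831375,   0.        , 279.24460815],
       [  0.        , 540.00831375, 216.53617998],
       [  0.        ,   0.        ,   1.        ]]), 'k1': 0.003445543550853825, 'world_to_cam': array([[ 7.82513222e-01, -6.22521346e-01, -1.18419275e-02,
        -4.02396691e+02],
       [-3.67898706e-01, -4.46939794e-01, -8.15411161e-01,

[... 623 characters left out ...]
06e-03, -9.86358971e-01,
         1.33944790e+03],
       [ 0.00000000e+00,  0.00000000e+00,  0.00000000e+00,
         1.00000000e+00]])}
wrist {'camera_matrix': array([[315.8428658 ,   0.        , 278.72442307],
       [  0.        , 315.8428658 , 204.87688296],
       [  0.        ,   0.        ,   1.        ]]), 'k1': -0.0015062745594029234, 'hand_eye': array([[ 5.37428416e-04, -9.54898457e-01, -2.96932061e-01,
         8.51491506e+01],
       [ 9.99999302e-01,  2.00661082e-04,  1.16463369e-03,
        -2.17523044e-01],
       [-1.05252421e-03, -2.96932479e-01,  9.54897898e-01,
        -1.45286014e+02],
       [ 0.00000000e+00,  0.00000000e+00,  0.00000000e+00,
         1.00000000e+00]])}
```

View pics/top0.png

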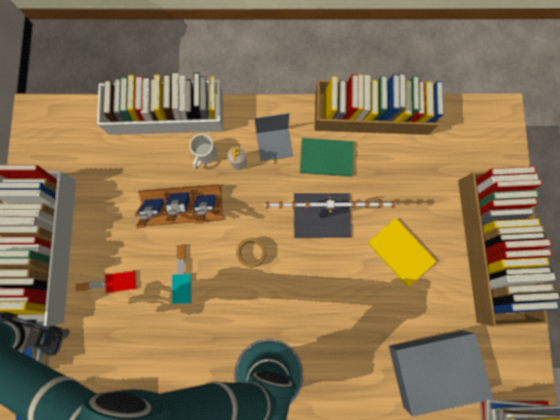

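View pics/side0.png

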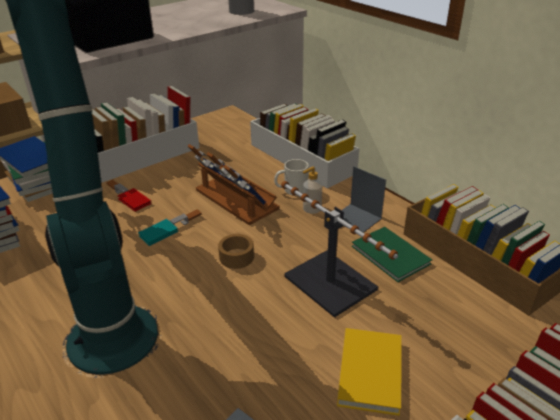

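Top view: rest with three blue books around (150..205, 207); bar from (267,205) to (395,205), pivot at (331,204). Side view agrees. The red and turquoise books lie nearer the robot.

```bash
cat > h.py <<'E'
import numpy as np,cv2
from scipy.spatial.transform import Rotation as R
from workcell import ctrl
def cloud(n,d,T=None):
    "world xyz per pixel; T = tool pose 4x4 for wrist"
    c=ctrl.calibration(n);K=c["camera_matrix"]
    v,u=np.indices(d.shape).astype(np.float64)
    x=(u-K[0,2])/K[0,0];y=(v-K[1,2])/K[1,1]
    rd=np.hypot(x,y);r=rd.copy()
    for _ in range(5): r=rd/(1+c["k1"]*r*r)
    s=np.where(rd>0,r/np.maximum(rd,1e-9),1)
    P=np.stack([x*s*d,y*s*d,d,np.ones_like(d)],-1)
    M=np.linalg.inv(c["world_to_cam"]) if n!="wrist" else T@c["hand_eye"]
    W=(P@M.T)[...,:3];W[d<=0]=np.nan
    return W
def pose():
    o=ctrl.observe();T=np.eye(4);T[:3,:3]=R.from_rotvec(o["ee_rot"]).as_matrix();T[:3,3]=o["tcp_pos"];return T
def snap(n,name):
    T=pose();p,d=ctrl.capture(n);cv2.imwrite(f"pics/{name}.png",p[...,::-1]);np.savez(f"{name}.npz",p=p,d=d,T=T);return p,d,cloud(n,d,T)
def goto(T0,p,Rm,zmax=60,amax=.18):
    "rows (cm,rad) from pose T0 to target, per row equal tool-frame shift while turning"
    dp=T0[:3,:3].T@(np.array(p)-T0[:3,3])/10; dr=R.from_matrix(T0[:3,:3].T@Rm).as_rotvec()
    return dp,dr
E
python3 - <<'E'
from h import *
for n in("top","side"):
    z=np.load(n+"0.npz");W=cloud(n,z["d"])
    hsv=cv2.cvtColor(z["p"],cv2.COLOR_RGB2HSV)
    def st(m,l):
        q=W[m];q=q[~np.isnan(q[:,0])];print(n,l,len(q),np.round(np.percentile(q,[2,50,98],axis=0)).tolist())
    box=(W[...,0]>350)&(W[...,0]<800)
    bar=box&(W[...,2]>205)&(W[...,2]<245)&(W[...,1]<50)&(W[...,1]>-450)
    st(bar,"bar")
    q=W[bar];a=np.polyfit(q[:,1],q[:,0],1);print("bar fit",a)
    st(box&(W[...,1]>150)&(W[...,1]<450)&(W[...,2]>20)&(W[...,2]<260),"rest")
    b=(hsv[...,0]>100)&(hsv[...,0]<130)&(hsv[...,1]>90)&box&(W[...,1]>120)&(W[...,1]<450)
    k,lab,s,c=cv2.connectedComponentsWithStats(b.astype(np.uint8))
    for i in range(1,k):
        if s[i,4]>25: st(lab==i,"blue%s"%np.round(c[i]))
E
```

```text
top bar 642 [[518.0, -382.0, 217.0], [534.0, -191.0, 226.0], [551.0, 1.0, 236.0]]
bar fit [-2.74033679e-03  5.33751805e+02]
top rest 2948 [[404.0, 169.0, 23.0], [577.0, 279.0, 74.0], [795.0, 435.0, 199.0]]
top blue[179. 198.] 155 [[555.0, 268.0, 57.0], [582.0, 290.0, 86.0], [603.0, 331.0, 120.0]]
top blue[205. 200.] 141 [[551.0, 180.0, 48.0], [576.0, 210.0, 78.0], [596.0, 239.0, 118.0]]
top blue[153. 204.] 148 [[538.0, 360.0, 50.0], [563.0, 383.0, 76.0], [582.0, 417.0, 115.0]]
side bar 971 [[519.0, -385.0, 211.0], [534.0, -200.0, 226.0], [553.0, -2.0, 236.0]]
bar fit [-3.31521323e-03  5.33272204e+02]
side rest 2486 [[380.0, 167.0, 21.0], [551.0, 249.0, 77.0], [792.0, 426.0, 201.0]]
side blue[255. 194.] 38 [[546.0, 177.0, 48.0], [565.0, 183.0, 93.0], [596.0, 188.0, 118.0]]
```

```bash
cat >> h.py <<'E'
def plan(p,Rm,n,T=None):
    "print n rows from pose T (default: now) to p,Rm; simulates rounding; returns end pose"
    T=(pose() if T is None else T).copy();T0=T.copy()
    w=R.from_matrix(T0[:3,:3].T@Rm).as_rotvec()
    tr=[];ro=[]
    for k in range(1,n+1):
        tgt=T0[:3,3]+(np.array(p)-T0[:3,3])*k/n
        t=np.round(T[:3,:3].T@(tgt-T[:3,3])/10,2)
        G=T0[:3,:3]@R.from_rotvec(w*k/n).as_matrix()
        r=np.round(R.from_matrix(T[:3,:3].T@G).as_rotvec(),3)
        T[:3,3]+=T[:3,:3]@t*10;T[:3,:3]=T[:3,:3]@R.from_rotvec(r).as_matrix()
        tr.append(t.tolist());ro.append(r.tolist())
    print("T",tr,"\nR",ro);return T
def ori(yaw,lean=0.,roll=0.):
    "tool y = object's x, z = down the object; lean tips its top towards the robot; roll about x"
    b=R.from_euler("ZXY",[yaw,roll,-lean]).as_matrix() # object frame
    return np.stack([b[:,1],b[:,0],-b[:,2]],1)
E
python3 - <<'E'
from h import *
print(np.round(ori(0,.6),2))
plan([490,290,330],ori(.08),9)
E
```

```text
[[-0.    0.83  0.56]
 [ 1.    0.    0.  ]
 [ 0.    0.56 -0.83]]
T [[-4.34, -2.62, -1.01], [-4.66, -2.01, -1.01], [-4.88, -1.37, -1.01], [-5.02, -0.7, -1.0], [-5.07, -0.02, -1.01], [-5.03, 0.66, -1.02], [-4.89, 1.32, -1.01], [-4.67, 1.98, -1.01], [-4.37, 2.58, -1.02]] 
R [[-0.0, 0.0, 0.135], [-0.0, 0.0, 0.134], [-0.0, 0.0, 0.135], [-0.0, 0.0, 0.134], [-0.0, 0.001, 0.135], [-0.001, -0.0, 0.134], [0.0, -0.0, 0.135], [0.0, -0.0, 0.134], [-0.0, 0.0, 0.135]]
```

Call:
carry_out(translation=[[-4.34,-2.62,-1],[-4.66,-2,-1],[-4.88,-1.37,-1],[-5,-0.7,-1],[-5.07,0,-1],[-5.03,0.66,-1],[-4.9,1.3,-1],[-4.67,2,-1],[-4.37,2.6,-1],[0,0,0]], rot=[[0,0,0.135],[0,0,0.134],[0,0,0.135],[0,0,0.134],[0,0,0.135],[0,0,0.134],[0,0,0.135],[0,0,0.134],[0,0,0.135],[0,0,0]])

```text
clock: 1.4
tcp_pos: [493.5, 286.4, 330.5]
ee_rot: [2.139, 2.298, 0.002]
force: [0.7, 0.1, -0.2]
grip_width: 0.999
grasp_force: 0.0
```

Run:
```python
from h import *
o=ctrl.observe();print(o["clock"],o["tcp_pos"],o["joint_pos"].round(2));print(pose().round(2))
snap("wrist","w1")
```

```text
1.4 [493.53832545 286.43712262 330.46777577] [-0.91  0.25  0.4   1.72 -0.1   1.19 -0.42]
[[-7.0000e-02  1.0000e+00  0.0000e+00  4.9354e+02]
 [ 1.0000e+00  7.0000e-02 -0.0000e+00  2.8644e+02]
 [-0.0000e+00  0.0000e+00 -1.0000e+00  3.3047e+02]
 [ 0.0000e+00  0.0000e+00  0.0000e+00  1.0000e+00]]
```

View pics/w1.png

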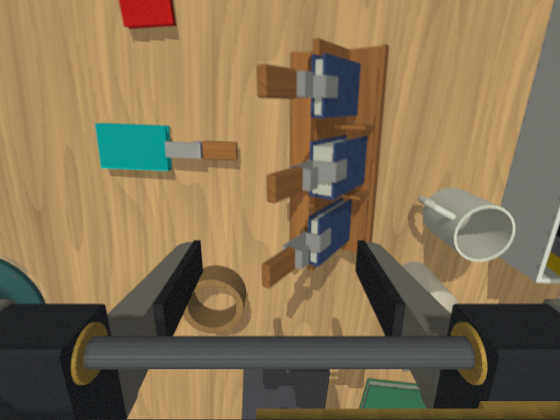

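Wrist view: tabs at (280,82), (287,183), (285,262), thick book in the middle (its page block is wider). Now measure the tabs by depth.

Run:
```python
from h import *
z=np.load("w1.npz");W=cloud("wrist",z["d"],z["T"])
hsv=cv2.cvtColor(z["p"],cv2.COLOR_RGB2HSV)
m=(hsv[...,0]<20)&(hsv[...,1]>110)&(W[...,2]>155)&(W[...,2]<230)&(W[...,1]>120)&(W[...,1]<450)
m[300:]=0
m=cv2.erode(m.astype(np.uint8),np.ones((3,3)))
k,lab,s,c=cv2.connectedComponentsWithStats(m)
for i in range(1,k):
    if s[i,4]<60: continue
    q=W[lab==i]; print(s[i,4],c[i].round(),np.percentile(q,[1,50,99],axis=0).round(1).tolist())
    n=np.linalg.svd(q-q.mean(0),full_matrices=0)[2]
    print("  mean",q.mean(0).round(1),"axes",n.round(3).tolist())
m=(hsv[...,0]>100)&(hsv[...,0]<130)&(hsv[...,1]>90)&(W[...,2]>45)&(W[...,1]>150)&(W[...,1]<450)&(W[...,0]>500)
m[300:]=0
k,lab,s,c=cv2.connectedComponentsWithStats(m.astype(np.uint8))
for i in range(1,k):
    if s[i,4]<150: continue
    q=W[lab==i];x,y,w,h=s[i,:4]
    n=np.linalg.svd(q-np.median(q,0),full_matrices=0)[2]
    print("cloth",s[i,4],c[i].round(),np.percentile(q,[1,50,99],axis=0).round(1).tolist(),n[2].round(3))
```

```text
1035 [276.  82.] [[469.4, 378.1, 166.5], [483.3, 390.2, 191.0], [500.0, 402.3, 202.4]]
  mean [483.8 390.3 188.7] axes [[0.62, 0.045, -0.784], [0.068, -0.998, -0.004], [-0.782, -0.05, -0.621]]
829 [284. 185.] [[482.5, 290.4, 171.0], [496.6, 303.0, 195.1], [513.3, 314.8, 206.6]]
  mean [497.2 302.9 192.7] axes [[-0.615, -0.079, 0.785], [-0.117, 0.993, 0.008], [0.78, 0.087, 0.62]]
720 [278. 267.] [[482.9, 200.8, 165.3], [497.0, 215.5, 189.2], [513.7, 225.2, 202.1]]
  mean [497.5 214.9 187.3] axes [[-0.597, -0.116, 0.794], [-0.183, 0.983, 0.006], [0.781, 0.142, 0.608]]
cloth 1659 [340.  86.] [[520.3, 365.3, 45.7], [558.8, 400.6, 85.3], [586.0, 427.2, 121.6]] [0.801 0.063 0.595]
cloth 1257 [350. 165.] [[541.0, 275.1, 53.2], [580.3, 312.1, 92.0], [607.5, 339.4, 130.9]] [-0.81  -0.026 -0.586]
cloth 1028 [335. 229.] [[544.9, 186.0, 46.1], [574.4, 223.7, 82.1], [599.7, 249.6, 121.6]] [0.82  0.055 0.57 ]
```

Call:
carry_out(translation=[[-5.4,-0.05,0],[-5.5,-0.05,0],[-5.5,-0.05,0],[-5.5,-0.05,0],[-5.5,-0.05,0],[-5.5,-0.05,0],[-5.5,-0.05,0],[-5.3,-0.05,0],[0,0,0]], rot=[[0,0,0],[0,0,0],[0,0,0],[0,0,0],[0,0,0],[0,0,0],[0,0,0],[0,0,0],[0,0,0]])

```text
clock: 2.58
tcp_pos: [520.7, -148.2, 329.3]
ee_rot: [2.136, 2.303, -0.002]
force: [0.0, 0.8, -0.8]
grip_width: 1.001
grasp_force: 0.0
```

Run:
```python
from h import *
print(pose().round(2).tolist())
p,d,W=snap("wrist","w2")
m=(W[...,2]>200)&(W[...,2]<240)&(W[...,0]>490)&(W[...,0]<570)
q=W[m];
for y in range(-300,20,4):
    s=q[(q[:,1]>=y)&(q[:,1]<y+4)]
    if len(s)>5: print(y+2,len(s),s[:,0].min().round(1),s[:,0].max().round(1),np.percentile(s[:,2],95).round(1))
```

```text
[[-0.08, 1.0, -0.0, 520.66], [1.0, 0.08, -0.0, -148.21], [-0.0, -0.0, -1.0, 329.31], [0.0, 0.0, 0.0, 1.0]]
-270 28 531.3 540.1 224.9
-266 11 532.2 539.8 225.3
-262 33 525.9 547.0 230.3
-258 82 525.6 546.9 230.8
-254 216 525.4 546.4 230.5
-250 42 530.0 544.4 226.2
-246 41 531.3 540.9 225.3
-242 38 531.0 540.6 225.6
-238 40 530.9 540.2 225.8
-234 39 531.4 540.8 225.4
-230 41 530.9 540.5 225.4
-226 42 530.9 540.8 225.6
-222 42 531.2 540.6 225.2
-218 44 530.9 540.2 225.1
-214 41 531.4 540.8 225.6
-210 47 531.1 540.3 225.4
-206 41 530.8 540.0 225.1
-202 78 517.7 553.5 234.9
-198 109 517.7 553.3 234.9
-194 148 517.7 553.7 234.7
-190 185 513.7 557.5 234.9
-186 254 514.1 557.6 234.8
-182 183 515.0 557.3 234.7
-178 302 518.2 553.6 234.6
-174 239 517.6 553.7 234.6
-170 51 530.6 552.3 225.4
-166 50 530.9 539.8 225.7
-162 53 530.6 540.4 225.7
-158 46 530.6 539.8 225.8
-154 54 530.8 540.4 225.7
-150 55 530.5 539.9 225.5
-146 50 530.9 540.3 225.6
-142 58 530.6 540.1 225.5
-138 53 530.4 540.2 225.7
-134 55 530.6 540.0 225.7
-130 53 530.3 539.7 225.3
-126 56 530.7 540.2 225.5
-122 71 524.7 544.9 230.8
-118 131 524.4 545.9 231.2
-114 175 524.9 545.3 231.1
-110 63 530.3 540.2 225.5
-106 60 530.5 539.7 225.9
-102 64 530.3 540.2 225.7
-98 61 530.6 539.7 225.9
-94 63 530.3 540.1 225.7
-90 62 530.2 539.7 225.6
-86 67 530.2 540.1 225.7
-82 106 524.4 545.9 230.8
-78 149 524.2 545.4 231.7
-74 150 524.6 546.0 231.2
-70 71 530.3 540.0 225.7
-66 70 530.2 540.0 225.7
-62 72 530.4 539.9 225.8
-58 74 530.0 540.0 226.0
-54 74 530.3 539.7 226.0
-50 75 530.1 539.9 225.8
-46 77 530.2 539.6 225.8
-42 167 524.7 545.9 231.0
-38 174 524.3 545.5 231.4
-34 130 524.2 545.8 231.2
-30 83 530.2 539.7 225.9
-26 80 529.9 539.7 226.0
-22 83 530.0 539.8 225.9
-18 86 530.0 539.4 225.7
-14 85 530.1 539.7 225.7
-10 86 529.9 539.7 226.0
-6 92 529.9 539.7 225.9
-2 260 523.9 545.5 231.1
2 214 524.1 545.8 231.6
6 106 524.0 545.2 231.4
10 14 530.0 539.8 225.1
```

View pics/w2.png

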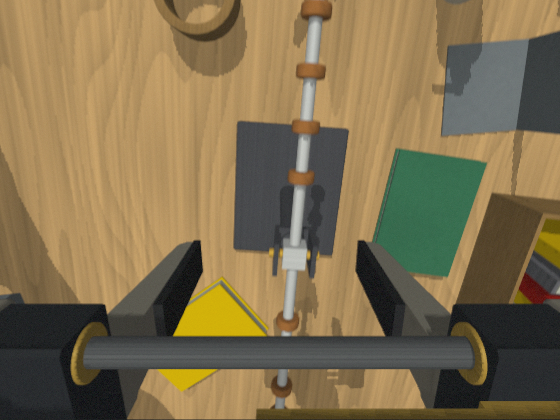

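Bar: axis x≈535, z≈220.5, yaw≈0; collars at y≈-257, -117.5, -77.5, -37.5, +2.5, so the pivot is at y≈-187.5 (sizes check). Now the right-hand thin book.

Run:
```python
from h import *
Rg=ori(.078,.6);g=np.array([499.5,214,181.4])
T=plan(g-76*Rg[:,2],Rg,9)
T=plan(g-6*Rg[:,2],Rg,3,T)
```

```text
T [[4.0, -0.4, 0.95], [4.0, -0.46, 0.91], [4.0, -0.52, 0.89], [4.0, -0.58, 0.84], [4.0, -0.64, 0.81], [4.0, -0.68, 0.76], [4.0, -0.74, 0.72], [4.0, -0.79, 0.66], [4.0, -0.83, 0.6]] 
R [[-0.067, -0.0, 0.0], [-0.067, -0.0, 0.0], [-0.066, -0.0, 0.0], [-0.067, -0.0, 0.0], [-0.067, -0.0, 0.0], [-0.067, -0.0, 0.0], [-0.066, -0.001, 0.001], [-0.067, 0.0, -0.0], [-0.067, 0.0, -0.0]]
T [[0.0, 0.0, 2.33], [0.0, 0.0, 2.34], [0.01, 0.0, 2.33]] 
R [[0.0, 0.0, -0.0], [0.0, 0.0, -0.0], [0.0, 0.0, -0.0]]
```

Call:
carry_out(translation=[[4,-0.4,0.95],[4,-0.46,0.9],[4,-0.5,0.9],[4,-0.6,0.85],[4,-0.64,0.8],[4,-0.7,0.75],[4,-0.75,0.7],[4,-0.8,0.65],[4,-0.8,0.6],[0,0,0]], rot=[[-0.067,0,0],[-0.067,0,0],[-0.066,0,0],[-0.067,0,0],[-0.067,0,0],[-0.067,0,0],[-0.066,0,0],[-0.067,0,0],[-0.067,0,0],[0,0,0]], gripper=0)

```text
clock: 3.88
tcp_pos: [457.6, 195.4, 247.4]
ee_rot: [1.819, 1.986, 0.572]
force: [0.3, 0.1, -0.1]
grip_width: 0.501
grasp_force: 0.0
```

Run:
```python
from h import *
Rg=ori(.078,.6);g=np.array([499.5,214,181.4])
p,d,W=snap("wrist","w3")
hsv=cv2.cvtColor(p,cv2.COLOR_RGB2HSV);T=np.load("w3.npz")["T"]
L=(W-T[:3,3])@T[:3,:3]  # tool coordinates
m=(hsv[...,0]<20)&(hsv[...,1]>110)&(abs(L[...,0])<30)&(abs(L[...,1])<25)&(L[...,2]>40)&(L[...,2]<110)
q=L[m];print(len(q),np.percentile(q,[1,50,99],axis=0).round(1).tolist())
T=plan(g-6*Rg[:,2],Rg,3)
```

```text
685 [[0.9, -6.5, 54.6], [17.2, -1.0, 56.3], [26.0, 4.5, 96.6]]
T [[0.58, -0.01, 2.43], [0.58, -0.03, 2.42], [0.58, -0.07, 2.43]] 
R [[-0.01, 0.002, 0.002], [-0.011, 0.002, 0.003], [-0.01, 0.001, 0.002]]
```

View pics/w3.png

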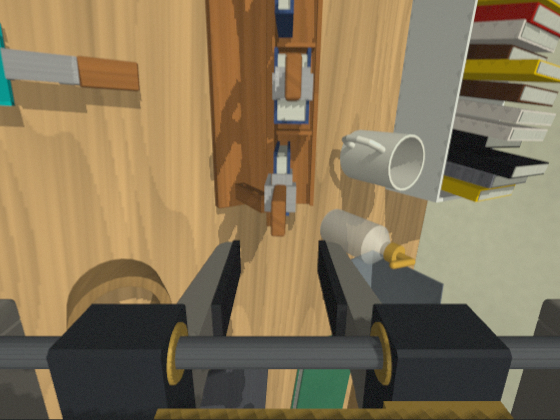

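Wrist view: the thin book's tab end at (279,225) is almost between the fingers; about 15 mm still to go sideways and 72 mm forward.

Call:
carry_out(translation=[[1.4,0,0],[0,0,2.4],[0,0,2.4],[0,0,2.4],[0,0,0]], rot=[[-0.03,0.005,0.007],[0,0,0],[0,0,0],[0,0,0],[0,0,0]])

```text
clock: 4.55
tcp_pos: [500.0, 207.5, 188.3]
ee_rot: [1.818, 1.953, 0.602]
force: [-0.4, -0.4, -0.4]
grip_width: 0.501
grasp_force: 0.0
```

Call:
carry_out(translation=[[0,0,0],[0,0,0],[0,0,0],[0,0,0]], rot=[[0,0,0],[0,0,0],[0,0,0],[0,0,0]], gripper=1, newtons=25)

```text
clock: 5.05
tcp_pos: [499.7, 208.7, 189.4]
ee_rot: [1.818, 1.953, 0.607]
force: [-1.6, 0.5, -1.1]
grip_width: 0.1
grasp_force: 24.7
```

Run:
```python
from h import *
o=ctrl.observe();print(o["tcp_pos"],R.from_rotvec(o["ee_rot"]).as_matrix().round(3).tolist(),o["grip_width"],o["grasp_force"],o["force"],o["clock"])
print(ori(.078,.6).round(3).tolist(), pose()[:3,3]+6*pose()[:3,2])
```

```text
[499.66637118 208.68486449 189.39065766] [[-0.072, 0.823, 0.564], [0.997, 0.059, 0.042], [0.001, 0.566, -0.825]] 0.10046698374050904 24.65613752603531 [-1.56840028  0.489445   -1.14953377] 5.05
[[-0.078, 0.823, 0.563], [0.997, 0.064, 0.044], [-0.0, 0.565, -0.825]] [503.05121744 208.93679934 184.44299714]
```

Run:
```python
from h import *
T=pose();T2=T.copy();T2[:3,3]-=110*T[:3,2];print(T2[:3,3])
plan([430,-17.5,300],ori(.0,0),8,T2)
```

```text
[437.61085642 204.06605901 280.09776722]
T [[-2.76, -0.1, -0.38], [-2.75, -0.1, -0.35], [-2.76, -0.11, -0.35], [-2.76, -0.11, -0.32], [-2.77, -0.11, -0.31], [-2.76, -0.1, -0.3], [-2.77, -0.11, -0.28], [-2.76, -0.1, -0.27]] 
R [[0.075, -0.003, 0.009], [0.075, -0.003, 0.008], [0.075, -0.003, 0.009], [0.075, -0.003, 0.009], [0.076, -0.002, 0.008], [0.075, -0.003, 0.009], [0.075, -0.003, 0.009], [0.075, -0.003, 0.009]]
```

Call:
carry_out(translation=[[0,0,-2.5],[0,0,-4.25],[0,0,-4.25],[-2.76,-0.1,-0.38],[-2.75,-0.1,-0.35],[-2.76,-0.1,-0.35],[-2.76,-0.1,-0.32],[-2.77,-0.1,-0.3],[-2.76,-0.1,-0.3],[-2.77,-0.1,-0.28],[-2.76,-0.1,-0.27],[0,0,0]], rot=[[0,0,0],[0,0,0],[0,0,0],[0.075,-0.003,0.009],[0.075,-0.003,0.009],[0.075,-0.003,0.009],[0.075,-0.003,0.009],[0.075,-0.003,0.009],[0.075,-0.003,0.009],[0.075,-0.003,0.009],[0.075,-0.003,0.009],[0,0,0]])

```text
clock: 6.55
tcp_pos: [430.8, -19.2, 299.9]
ee_rot: [2.227, 2.213, -0.001]
force: [0.5, 0.5, -2.3]
grip_width: 0.104
grasp_force: 25.0
```

Run:
```python
from h import *
o=ctrl.observe();print(o["tcp_pos"],pose()[:3,:3].round(3).tolist(),o["grip_width"],o["grasp_force"],o["force"])
p,d,W=snap("wrist","w4");T=pose()
L=(W-T[:3,3])@T[:3,:3]
for z in range(-20,120,6):
    s=L[(L[...,2]>=z)&(L[...,2]<z+6)&(abs(L[...,0])<45)&(abs(L[...,1])<30)]
    if len(s)>5: print(z+3,len(s),np.percentile(s,[2,98],axis=0).round(1).tolist())
```

```text
[430.8475726  -19.15711494 299.91366103] [[0.006, 1.0, 0.001], [1.0, -0.006, -0.002], [-0.002, 0.001, -1.0]] 0.10444414568127872 24.99969094991684 [ 0.51923936  0.47385531 -2.28532845]
-17 1513 [[-10.5, -18.4, -19.7], [13.5, 18.2, -14.3]]
-11 501 [[8.4, -19.3, -13.9], [14.1, 19.1, -8.1]]
-5 427 [[8.4, -18.5, -7.9], [14.2, 18.6, -2.1]]
1 374 [[8.3, -18.2, -1.9], [14.2, 17.8, 3.9]]
7 312 [[8.0, -17.8, 4.1], [14.2, 17.5, 9.9]]
13 289 [[8.0, -17.5, 10.2], [14.1, 16.9, 15.8]]
19 256 [[7.7, -16.5, 16.1], [14.2, 16.1, 21.9]]
25 135 [[7.8, -13.5, 22.1], [14.3, 12.5, 27.8]]
31 265 [[5.1, -12.7, 28.9], [14.1, 12.3, 33.9]]
37 102 [[4.7, -12.9, 34.0], [12.3, 12.5, 39.5]]
43 35 [[10.1, -13.2, 40.6], [12.4, 12.4, 45.9]]
49 29 [[8.8, -13.1, 46.1], [12.6, 12.5, 51.2]]
55 12 [[11.7, -13.1, 53.0], [12.4, -10.7, 57.3]]
61 27 [[3.8, -13.0, 58.4], [12.5, -10.3, 63.3]]
67 10 [[11.8, -13.1, 64.4], [12.3, -10.5, 69.5]]
73 16 [[-2.1, -13.1, 70.5], [12.5, -10.3, 75.8]]
79 577 [[-4.9, -10.3, 77.5], [12.3, 10.0, 81.9]]
85 597 [[0.3, -8.1, 82.1], [32.8, 9.2, 87.7]]
91 49 [[12.1, -8.2, 88.1], [33.4, 9.5, 93.9]]
97 41 [[12.0, -7.6, 94.2], [33.4, 9.8, 99.7]]
103 41 [[12.0, -7.2, 100.1], [33.4, 10.0, 105.3]]
109 30 [[12.2, -7.5, 106.7], [33.6, 9.7, 111.6]]
115 32 [[28.2, -8.1, 112.1], [33.5, 7.2, 117.0]]
121 25 [[28.1, -7.1, 118.8], [33.5, 6.6, 123.8]]
```

View pics/w4.png

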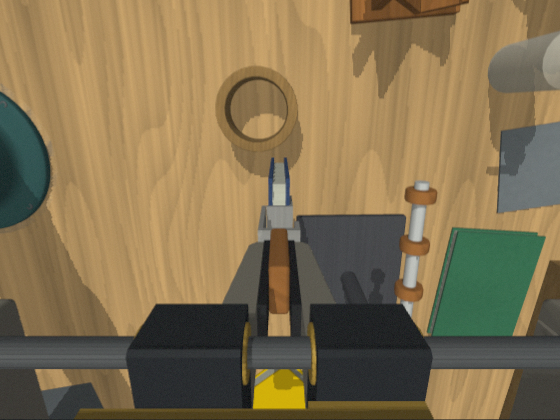

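Wrist view: held book upright between the fingers at (280,230), centred within 1.3 mm; bar ahead to its right.

Call:
carry_out(translation=[[0,1.5,1.25],[0,3,0],[0.05,3,0],[0.05,2,0],[0,1,0],[0,0,0],[0,0,0]], rot=[[0,0,0],[0,0,0],[0,0,0],[0,0,0],[0,0,0],[0,0,0],[0,0,0]])

```text
clock: 7.48
tcp_pos: [534.7, -16.6, 287.5]
ee_rot: [2.224, 2.218, 0.001]
force: [0.1, -0.3, -1.3]
grip_width: 0.104
grasp_force: 25.0
```

Run:
```python
from h import *
o=ctrl.observe();print(o["clock"],o["tcp_pos"],pose()[:3,:3].round(3).tolist(),o["force"])
snap("side","s5")
p,d,W=snap("wrist","w5");T=np.load("w5.npz")["T"]
m=(W[...,2]>205)&(W[...,2]<240)&(W[...,0]>505)&(W[...,0]<570);m[330:]=0
q=W[m]
for y in range(-100,16,4):
    s=q[(q[:,1]>=y)&(q[:,1]<y+4)]
    if len(s)>5: print(y+2,len(s),s[:,0].min().round(1),s[:,0].max().round(1),np.percentile(s[:,2],95).round(1))
a=cv2.imread("pics/s5.png")[130:290,230:430];b=cv2.imread("pics/w5.png")[100:340,160:420]
cv2.imwrite("pics/c5.png",np.hstack([cv2.resize(a,(450,360)),cv2.resize(b,(350,360))]))
```

```text
7.475 [534.72674418 -16.57523145 287.47552652] [[0.002, 1.0, 0.001], [1.0, -0.002, -0.0], [-0.0, 0.001, -1.0]] [ 0.06899001 -0.25427488 -1.32148585]
-98 50 531.1 539.9 225.4
-94 46 531.1 539.8 225.7
-90 51 531.2 539.8 225.4
-86 21 531.2 539.8 225.6
-82 26 526.7 541.1 231.0
-18 60 524.0 544.5 207.5
-14 88 523.9 544.4 224.2
-10 123 524.0 544.4 225.9
-6 81 524.0 539.4 226.3
-2 158 521.0 546.8 238.6
2 171 524.7 545.8 231.4
6 265 524.7 545.7 230.7
10 81 530.3 541.9 225.4
14 50 526.4 541.9 224.6
```

View pics/c5.png

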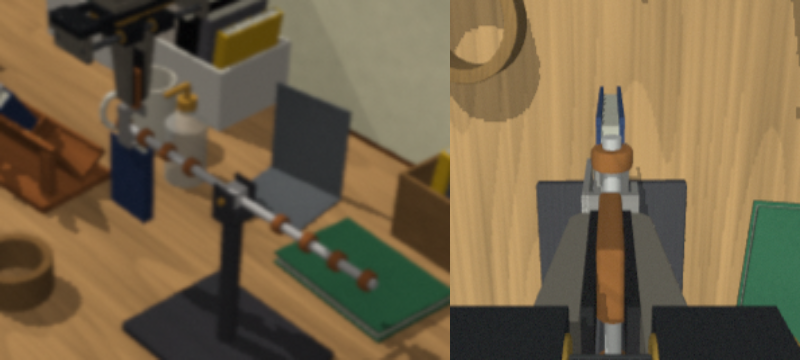

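Side crop shows the hook around the outer-left seat; wrist crop shows the rod passing between hook lip and book. Lowering with a 2 mm sideways correction.

Call:
carry_out(translation=[[-0.2,0,0.5],[0,0,0.8],[0,0,0.7],[0,0,0.5],[0,0,0.4],[0,0,0.4],[0,0,0.4],[0,0,0.3],[0,0,0],[0,0,0]], rot=[[0,0,0],[0,0,0],[0,0,0],[0,0,0],[0,0,0],[0,0,0],[0,0,0],[0,0,0],[0,0,0],[0,0,0]])

```text
clock: 8.82
tcp_pos: [535.4, -18.8, 247.6]
ee_rot: [2.224, 2.218, 0.0]
force: [-0.5, -0.3, -0.6]
grip_width: 0.105
grasp_force: 25.0
```

Call:
carry_out(translation=[[0,0,0],[0,0,0],[0,0,0],[0,0,-1],[0,0,-2],[0,0,-4],[0,0,-4],[0,0,0]], rot=[[0,0,0],[0,0,0],[0,0,0],[0,0,0],[0,0,0],[0,0,0],[0,0,0],[0,0,0]], gripper=0.2)

```text
clock: 9.82
tcp_pos: [536.9, -19.1, 361.1]
ee_rot: [2.221, 2.215, 0.009]
force: [0.6, -0.4, -0.6]
grip_width: 0.398
grasp_force: 0.0
```

```bash
cat >> h.py <<'E'
def barfit(cams=("top","side"),tag="b"):
    "tilt of the rod from depth, right half and free parts"
    for n in cams:
        p,d,W=snap(n,tag+n)
        hsv=cv2.cvtColor(p,cv2.COLOR_RGB2HSV)
        m=(abs(W[...,0]-535)<8)&(W[...,1]<20)&(W[...,1]>-400)&(W[...,2]>180)&(W[...,2]<265)&(abs(W[...,1]+187)>25)&(hsv[...,1]<60)&(hsv[...,2]>90)
        q=W[m];a=np.polyfit(q[:,1],q[:,2],1)
        for _ in range(4):
            k=abs(np.polyval(a,q[:,1])-q[:,2])<4; a=np.polyfit(q[k,1],q[k,2],1)
        print(n,"tilt",a[0].round(3),"z at pivot",np.polyval(a,-187).round(1),k.sum())
E
python3 - <<'E'
from h import *
o=ctrl.observe();print(o["clock"],o["tcp_pos"])
barfit(tag="b6")
a=cv2.imread("pics/b6side.png")[130:290,230:430];cv2.imwrite("pics/c6.png",cv2.resize(a,(500,400)))
E
```

```text
9.825 [536.87269436 -19.07030519 361.10213196]
top tilt -0.113 z at pivot 223.5 192
side tilt -0.108 z at pivot 225.4 215
```

View pics/c6.png

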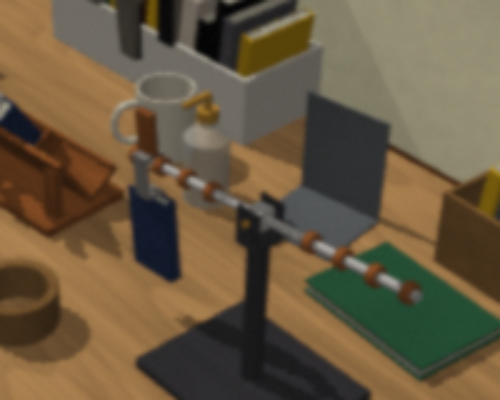

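Thin book hangs in the outer-left seat (crop at (155,215)), tilt −0.11 as predicted. Next the thick one.

Run:
```python
from h import *
Rg=ori(.078,.6);g=np.array([501,301,187.])
T=plan(g-76*Rg[:,2],Rg,10)
```

```text
T [[3.16, -0.78, 1.08], [3.17, -0.81, 1.03], [3.17, -0.86, 1.0], [3.17, -0.89, 0.95], [3.18, -0.91, 0.91], [3.18, -0.95, 0.85], [3.19, -0.97, 0.81], [3.19, -0.99, 0.76], [3.2, -1.01, 0.7], [3.21, -1.03, 0.65]] 
R [[-0.06, 0.002, -0.008], [-0.06, 0.003, -0.008], [-0.06, 0.002, -0.007], [-0.059, 0.003, -0.008], [-0.06, 0.002, -0.008], [-0.06, 0.003, -0.008], [-0.06, 0.002, -0.007], [-0.06, 0.003, -0.008], [-0.06, 0.002, -0.008], [-0.059, 0.002, -0.008]]
```

Call:
carry_out(translation=[[3.16,-0.8,1.1],[3.17,-0.8,1.05],[3.17,-0.85,1],[3.17,-0.9,0.95],[3.18,-0.9,0.9],[3.18,-0.95,0.85],[3.2,-0.97,0.8],[3.2,-1,0.75],[3.2,-1,0.7],[3.2,-1,0.65],[0,0,0]], rot=[[-0.06,0.002,-0.008],[-0.06,0.003,-0.008],[-0.06,0.002,-0.008],[-0.06,0.003,-0.008],[-0.06,0.002,-0.008],[-0.06,0.003,-0.008],[-0.06,0.002,-0.007],[-0.06,0.003,-0.008],[-0.06,0.002,-0.008],[-0.06,0.002,-0.008],[0,0,0]], gripper=0)

```text
clock: 11.3
tcp_pos: [455.7, 299.1, 246.7]
ee_rot: [1.805, 1.967, 0.601]
force: [-0.5, -0.8, 0.6]
grip_width: 0.501
grasp_force: 0.0
```

```bash
cat >> h.py <<'E'
def tabfix(g,name):
    "look at the tab ahead of the tool; print its end face in tool coordinates and the moves to grasp"
    p,d,W=snap("wrist",name);T=np.load(name+".npz")["T"];Rg=ori(.078,.6)
    hsv=cv2.cvtColor(p,cv2.COLOR_RGB2HSV);L=(W-T[:3,3])@T[:3,:3]
    m=(hsv[...,0]<20)&(hsv[...,1]>110)&(abs(L[...,0])<45)&(abs(L[...,1])<25)&(L[...,2]>35)&(L[...,2]<110)
    k,lab,s,c=cv2.connectedComponentsWithStats(m.astype(np.uint8));i=1+s[1:,4].argmax()
    q=L[lab==i];print(T[:3,3].round(1),len(q),np.percentile(q,[1,50,99],axis=0).round(1).tolist())
    e=q[q[:,2]<np.percentile(q[:,2],2)+5];print("end",len(e),np.percentile(e,[1,50,99],axis=0).round(1).tolist())
    print("turn",R.from_matrix(T[:3,:3].T@Rg).as_rotvec().round(3),"nominal shift",(T[:3,:3].T@(g-6*Rg[:,2]-T[:3,3])).round(1))
E
python3 - <<'E'
from h import *
tabfix(np.array([501,301,187.]),"w7")
E
```

```text
[455.7 299.1 246.7] 699 [[-12.7, -4.4, 50.6], [5.4, 0.4, 52.3], [12.3, 5.1, 93.0]]
end 499 [[-12.8, -4.4, 50.6], [0.2, 0.4, 51.9], [12.1, 5.1, 54.6]]
turn [-0.002  0.001  0.008] nominal shift [-1.6  3.8 68.8]
```

Call:
carry_out(translation=[[0,0.05,2.2],[0,0,2.3],[0,0,2.2],[0,0,0]], rot=[[0,0,0],[0,0,0],[0,0,0],[0,0,0]])

```text
clock: 11.85
tcp_pos: [497.2, 298.2, 193.4]
ee_rot: [1.813, 1.957, 0.601]
force: [-0.4, -0.1, 0.6]
grip_width: 0.502
grasp_force: 0.0
```

Call:
carry_out(translation=[[0,0,0],[0,0,0],[0,0,0],[0,0,0]], rot=[[0,0,0],[0,0,0],[0,0,0],[0,0,0]], gripper=1, newtons=30)

```text
clock: 12.35
tcp_pos: [496.2, 300.7, 194.6]
ee_rot: [1.811, 1.96, 0.607]
force: [3.8, 0.5, 0.3]
grip_width: 0.105
grasp_force: 30.2
```

Run:
```python
from h import *
T=pose();T2=T.copy();T2[:3,3]-=110*T[:3,2];print(T[:3,3],T2[:3,3])
T3=plan([425,60,305],ori(.0,0),8,T2)
plan([425,-319,305],ori(.0,0),8,T3)
```

```text
[496.18770336 300.65174336 194.58592426] [434.18624594 295.80984437 285.31836218]
T [[-2.93, -0.15, -0.4], [-2.93, -0.15, -0.38], [-2.94, -0.14, -0.35], [-2.93, -0.15, -0.34], [-2.94, -0.14, -0.32], [-2.94, -0.14, -0.3], [-2.95, -0.13, -0.28], [-2.94, -0.13, -0.27]] 
R [[0.075, -0.003, 0.01], [0.075, -0.003, 0.009], [0.075, -0.003, 0.01], [0.075, -0.003, 0.009], [0.075, -0.002, 0.01], [0.075, -0.003, 0.009], [0.076, -0.003, 0.01], [0.075, -0.003, 0.01]]
T [[-4.74, 0.0, 0.0], [-4.74, 0.0, 0.0], [-4.73, 0.01, 0.0], [-4.74, -0.0, 0.0], [-4.74, -0.0, 0.0], [-4.74, 0.0, 0.0], [-4.74, 0.0, 0.0], [-4.73, 0.01, 0.0]] 
R [[-0.0, -0.0, -0.0], [-0.0, -0.0, -0.0], [-0.0, -0.0, -0.0], [-0.0, -0.0, -0.0], [-0.0, -0.0, -0.0], [-0.0, -0.0, -0.0], [-0.0, -0.0, -0.0], [-0.0, -0.0, -0.0]]
```

Call:
carry_out(translation=[[0,0,-2.5],[0,0,-4.25],[0,0,-4.25],[-2.93,-0.15,-0.4],[-2.93,-0.15,-0.38],[-2.94,-0.14,-0.35],[-2.93,-0.15,-0.34],[-2.94,-0.14,-0.32],[-2.94,-0.14,-0.3],[-2.95,-0.13,-0.28],[-2.94,-0.13,-0.27]], rot=[[0,0,0],[0,0,0],[0,0,0],[0.075,-0.003,0.01],[0.075,-0.003,0.009],[0.075,-0.003,0.01],[0.075,-0.003,0.009],[0.075,-0.002,0.01],[0.075,-0.003,0.009],[0.076,-0.003,0.01],[0.075,-0.003,0.01]])

```text
clock: 13.72
tcp_pos: [424.6, 59.0, 305.0]
ee_rot: [-2.22, -2.219, 0.003]
force: [0.8, -0.3, -2.8]
grip_width: 0.105
grasp_force: 30.0
```

Call:
carry_out(translation=[[-4.7,0,0],[-4.8,0,0],[-4.8,0,0],[-4.8,0,0],[-4.7,0,0],[-4.7,0,0],[-4.7,0,0],[-4.7,0,0],[0,0,0]], rot=[[0,0,0],[0,0,0],[0,0,0],[0,0,0],[0,0,0],[0,0,0],[0,0,0],[0,0,0],[0,0,0]])

```text
clock: 14.85
tcp_pos: [423.0, -322.9, 304.8]
ee_rot: [2.229, 2.213, -0.006]
force: [0.4, -0.2, -1.5]
grip_width: 0.109
grasp_force: 30.0
```

```bash
cat >> h.py <<'E'
def held(name):
    "held book in tool coordinates, by depth slices"
    p,d,W=snap("wrist",name);T=np.load(name+".npz")["T"];L=(W-T[:3,3])@T[:3,:3]
    print(T[:3,3].round(1),T[:3,:3].round(3).tolist(),ctrl.observe()["force"].round(1))
    for z in (-11,19,34,37,46,79,82,85,88,100,110):
        s=L[(abs(L[...,2]-z)<1.5)&(abs(L[...,0])<45)&(abs(L[...,1])<35)]
        if len(s)>5: print(z,len(s),np.percentile(s[:,:2],[2,98],axis=0).round(1).tolist())
    return p,W
def barprof(W,y0,y1):
    m=(W[...,2]>195)&(W[...,2]<258)&(W[...,0]>515)&(W[...,0]<556);m[330:]=0
    q=W[m]
    for y in range(y0,y1,4):
        s=q[(q[:,1]>=y)&(q[:,1]<y+4)]
        if len(s)>5: print(y+2,len(s),s[:,0].min().round(1),s[:,0].max().round(1),np.percentile(s[:,2],95).round(1))
E
python3 - <<'E'
from h import *
p,W=held("w8");barprof(W,-345,-215)
barfit(tag="b8")
E
```

```text
[ 423.  -322.9  304.8] [[0.007, 1.0, -0.002], [1.0, -0.007, -0.003], [-0.003, -0.002, -1.0]] [ 0.9 -0.3 -3.1]
-11 287 [[-8.5, -19.6], [13.5, 18.1]]
19 133 [[9.2, -17.1], [13.2, 15.6]]
34 42 [[5.7, -13.4], [13.1, 11.2]]
37 224 [[5.2, -13.5], [11.1, 12.0]]
46 21 [[9.0, -13.5], [11.5, 11.9]]
79 9 [[8.3, -13.7], [11.0, -10.9]]
82 284 [[-7.5, -17.5], [10.4, 16.4]]
85 744 [[-7.6, -18.1], [29.2, 17.3]]
88 525 [[10.1, -16.3], [30.8, 14.7]]
100 47 [[10.8, -15.5], [31.7, 16.7]]
110 25 [[18.2, -15.3], [31.5, 15.4]]
-343 47 525.9 540.5 242.4
-339 134 525.7 545.7 247.3
-335 186 525.2 545.2 247.4
-331 245 525.6 546.0 246.3
-327 82 530.7 540.6 240.6
-323 83 530.6 540.5 240.1
-319 80 531.0 540.4 239.8
-315 83 531.0 540.4 239.3
-311 83 531.1 540.8 239.4
-307 85 530.9 540.6 238.6
-303 69 525.7 540.5 238.7
-299 174 525.0 545.1 243.1
-295 201 524.7 545.9 242.9
-291 196 525.9 545.4 242.4
-287 88 530.9 540.0 236.6
-283 94 530.8 540.9 236.2
-279 94 530.6 540.0 235.7
-275 91 530.6 540.5 234.9
-271 93 531.1 539.6 234.6
-267 97 530.5 540.0 234.3
-263 98 525.2 543.1 235.4
-259 219 524.8 544.9 238.8
-255 220 524.8 545.5 238.7
-251 146 525.8 545.5 237.7
-247 103 530.6 540.2 232.2
-243 97 530.4 539.3 231.7
-239 101 530.7 540.8 231.6
-235 113 530.5 540.7 231.0
-231 103 530.5 540.5 230.5
-227 109 530.4 540.1 230.0
-223 108 530.5 539.5 229.3
-219 111 530.4 540.7 229.1
-215 106 530.3 540.3 228.5
top tilt -0.112 z at pivot 223.2 183
side tilt -0.104 z at pivot 225.2 131
```

Call:
carry_out(translation=[[0.4,1.5,0.58],[0.38,3,0],[0,3,0],[0,2.5,0],[0,1.34,0],[0,0,0],[0,0,0]], rot=[[0,0,0],[0,0,0],[0,0,0.007],[0,0,0],[0,0,0],[0,0,0],[0,0,0]])

```text
clock: 15.88
tcp_pos: [536.8, -308.8, 297.5]
ee_rot: [-2.223, -2.209, 0.002]
force: [-5.5, 3.3, -2.1]
grip_width: 0.106
grasp_force: 30.0
```

Run:
```python
from h import *
p,W=held("w9");barprof(W,-330,-270)
snap("side","s9")
a=cv2.imread("pics/s9.png")[130:290,230:430];b=cv2.imread("pics/w9.png")[100:340,160:420]
cv2.imwrite("pics/c9.png",np.hstack([cv2.resize(a,(450,360)),cv2.resize(b,(350,360))]))
```

```text
[ 536.8 -308.8  297.5] [[0.006, 1.0, -0.006], [1.0, -0.006, 0.005], [0.005, -0.007, -1.0]] [-5.8  3.1 -1.8]
-11 289 [[-7.6, -19.2], [13.6, 18.2]]
19 120 [[9.2, -17.2], [13.2, 15.5]]
34 43 [[5.8, -12.9], [13.1, 10.2]]
37 229 [[5.4, -13.5], [11.3, 12.0]]
46 17 [[10.4, -13.4], [11.3, 11.9]]
79 9 [[-1.4, -13.9], [11.1, -11.0]]
82 118 [[-8.5, -18.3], [11.1, 16.7]]
85 351 [[-9.7, -18.2], [29.9, 17.3]]
88 363 [[10.2, -16.5], [31.5, 14.8]]
100 26 [[18.5, -16.7], [31.8, 15.6]]
110 26 [[18.7, -15.7], [31.8, 15.8]]
-320 9 517.8 553.1 214.2
-316 37 517.8 553.0 214.5
-312 102 517.9 553.8 215.1
-308 66 518.1 553.6 233.6
-304 131 518.1 553.6 237.6
-300 212 518.3 553.7 249.9
-296 455 518.4 553.5 252.8
-292 366 519.8 551.2 241.4
-288 211 519.9 551.2 235.6
-284 222 520.0 551.2 235.0
-280 215 519.4 551.1 234.7
-276 143 519.3 551.3 234.6
-272 87 531.3 541.0 234.4
```

View pics/c9.png

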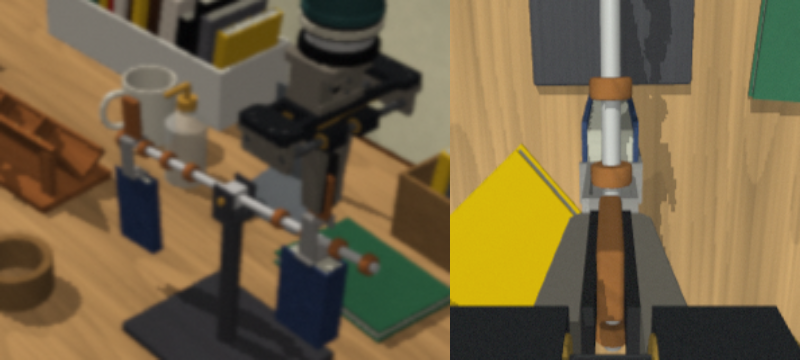

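Call:
carry_out(translation=[[0,0,0],[0,0,0]], rot=[[0,0,0],[0,0,0]])

```text
clock: 16.23
tcp_pos: [536.8, -308.8, 297.8]
ee_rot: [-2.223, -2.209, 0.001]
force: [-5.5, 3.7, -2.8]
grip_width: 0.11
grasp_force: 30.0
```

Run:
```python
from h import *
o=ctrl.observe()
for k in("joint_pos","qd","joint_efforts","force","torque"): print(k,o[k].round(3))
barfit(tag="b10")
```

```text
joint_pos [-0.222  0.498  0.976  1.659 -0.433  1.227  0.845]
qd [ 0.001 -0.    -0.002  0.001 -0.002 -0.     0.001]
joint_efforts [ 1.1700e-01 -4.2919e+01  1.1842e+01 -2.7725e+01 -6.1400e-01 -1.9440e+00
 -9.0000e-03]
force [-5.48   3.726 -2.825]
torque [0.779 1.435 0.007]
top tilt -0.096 z at pivot 223.3 113
side tilt -0.102 z at pivot 224.8 220
```

Crop shows the hook around the rod but its edge against the inner collar (5 N); back off slightly and shift 7 mm outward.

Call:
carry_out(translation=[[0,0.2,0],[-0.3,0.1,0],[-0.4,0,0],[0,0,0],[0,0,0]], rot=[[0,0,0],[0,0,0],[0,0,0],[0,0,0],[0,0,0]])

```text
clock: 16.95
tcp_pos: [542.1, -317.9, 299.4]
ee_rot: [2.228, 2.214, 0.0]
force: [0.0, -0.2, -2.8]
grip_width: 0.111
grasp_force: 30.0
```

Run:
```python
from h import *
o=ctrl.observe()
for k in("tcp_pos","force","torque"): print(k,o[k].round(3))
p,W=held("w11");barprof(W,-345,-270);barfit(tag="b11")
```

```text
tcp_pos [ 542.056 -317.906  299.395]
force [ 0.035 -0.192 -2.795]
torque [-0.022  0.078  0.033]
[ 542.1 -317.9  299.4] [[0.006, 1.0, 0.001], [1.0, -0.006, -0.0], [-0.0, 0.001, -1.0]] [ 0.   0.5 -2.7]
-11 300 [[-8.0, -19.7], [13.4, 18.0]]
19 130 [[9.2, -17.2], [13.3, 15.6]]
34 36 [[6.1, -13.0], [13.2, 9.3]]
37 234 [[5.2, -13.5], [11.2, 12.0]]
46 19 [[8.9, -13.1], [11.3, 11.6]]
82 187 [[-8.4, -18.0], [10.3, 16.9]]
85 496 [[-8.2, -18.2], [29.9, 17.4]]
88 221 [[10.3, -15.7], [31.6, 14.8]]
100 31 [[10.6, -15.0], [31.7, 17.0]]
110 23 [[17.6, -15.8], [31.7, 16.0]]
-327 7 523.7 524.5 216.8
-323 77 523.7 552.6 216.8
-319 94 523.8 555.6 216.8
-315 166 523.9 555.6 238.8
-311 210 524.0 555.5 239.0
-307 281 524.1 555.6 255.4
-303 101 531.9 555.6 238.2
-299 222 525.6 555.6 243.0
-295 307 525.6 555.5 242.7
-291 360 525.9 555.5 241.6
-287 142 525.5 555.9 236.3
-283 82 531.5 540.5 236.4
-279 83 531.6 540.5 235.9
-275 83 531.6 540.5 235.1
-271 81 531.7 540.6 234.6
top tilt -0.106 z at pivot 223.6 118
side tilt -0.107 z at pivot 224.5 217
```

Call:
carry_out(translation=[[0.15,-0.5,0],[0,0,0.4],[0,0,0.8],[0,0,0.6],[0,0,0.5],[0,0,0.5],[0,0,0.4],[0,0,0.4],[0,0,0.3],[0,0,0.2],[0,0,0],[0,0,0]], rot=[[0,0,0],[0,0,0],[0,0,0],[0,0,0],[0,0,0],[0,0,0],[0,0,0],[0,0,0],[0,0,0],[0,0,0],[0,0,0],[0,0,0]])

```text
clock: 18.6
tcp_pos: [536.4, -317.2, 258.5]
ee_rot: [2.23, 2.213, -0.001]
force: [-0.5, -1.8, 0.3]
grip_width: 0.107
grasp_force: 30.0
```

Run:
```python
from h import *
p,W=held("w12");barprof(W,-345,-280);barfit(tag="b12")
```

```text
[ 536.4 -317.2  258.5] [[0.008, 1.0, -0.0], [1.0, -0.008, -0.001], [-0.001, -0.0, -1.0]] [-0.2 -1.8  0.4]
-11 301 [[-11.0, -19.2], [13.5, 18.4]]
19 131 [[9.1, -16.3], [13.3, 15.6]]
34 321 [[7.7, -8.2], [24.0, 8.6]]
37 507 [[5.4, -12.9], [44.2, 11.4]]
46 47 [[9.1, -13.4], [25.7, 11.8]]
82 100 [[-9.4, -18.2], [10.3, 17.4]]
85 318 [[-9.6, -18.3], [30.7, 17.4]]
88 289 [[10.8, -16.4], [31.6, 14.9]]
100 30 [[10.5, -15.8], [31.6, 17.4]]
110 12 [[14.1, -13.8], [31.5, 16.6]]
-311 114 522.8 548.5 223.0
-307 1193 516.9 554.7 256.8
-303 457 526.7 545.4 256.1
-299 203 525.3 546.8 225.0
-295 276 525.3 546.8 225.0
-291 200 527.2 546.2 221.5
-287 101 531.2 541.1 220.2
-283 105 531.2 541.1 220.4
-279 104 531.3 541.1 220.6
top tilt 0.053 z at pivot 224.6 109
side tilt 0.05 z at pivot 224.7 226
```

Call:
carry_out(translation=[[0,0,0],[0,0,0],[0,0,0],[0,0,-1],[0,0,-2],[0,0,-4],[0,0,-4],[0,0,0]], rot=[[0,0,0],[0,0,0],[0,0,0],[0,0,0],[0,0,0],[0,0,0],[0,0,0],[0,0,0]], gripper=0.2)

```text
clock: 19.75
tcp_pos: [537.2, -318.6, 372.9]
ee_rot: [2.225, 2.208, 0.003]
force: [-0.1, 0.1, -0.3]
grip_width: 0.398
grasp_force: 0.0
```

Run:
```python
from h import *
barfit(tag="b13");T=pose();print(T[:3,3])
T=plan([440,130,360],ori(.04,.3),9)
Rg=ori(.078,.6);g=np.array([487,388,183.])
plan(g-76*Rg[:,2],Rg,7,T)
a=cv2.imread("pics/b13side.png")[130:290,230:430];cv2.imwrite("pics/c13.png",cv2.resize(a,(500,400)))
```

```text
top tilt 0.042 z at pivot 224.9 131
side tilt 0.041 z at pivot 225.2 215
[ 536.42085753 -316.99002616  369.16088357]
T [[4.96, -1.11, 0.1], [4.96, -1.08, 0.07], [4.97, -1.07, 0.03], [4.98, -1.03, 0.01], [4.98, -1.01, -0.03], [4.98, -0.98, -0.05], [4.99, -0.96, -0.08], [5.0, -0.92, -0.11], [5.0, -0.89, -0.14]] 
R [[-0.033, 0.001, -0.005], [-0.033, 0.001, -0.005], [-0.034, 0.001, -0.006], [-0.033, 0.0, -0.005], [-0.033, 0.001, -0.005], [-0.033, 0.001, -0.005], [-0.033, 0.001, -0.006], [-0.034, 0.001, -0.005], [-0.033, 0.0, -0.005]]
T [[3.63, -0.29, 1.62], [3.64, -0.34, 1.61], [3.62, -0.39, 1.61], [3.63, -0.43, 1.6], [3.63, -0.49, 1.59], [3.62, -0.54, 1.57], [3.62, -0.59, 1.56]] 
R [[-0.043, 0.002, -0.005], [-0.043, 0.003, -0.005], [-0.042, 0.002, -0.005], [-0.043, 0.003, -0.005], [-0.043, 0.002, -0.005], [-0.043, 0.003, -0.004], [-0.043, 0.002, -0.005]]
```

View pics/c13.png

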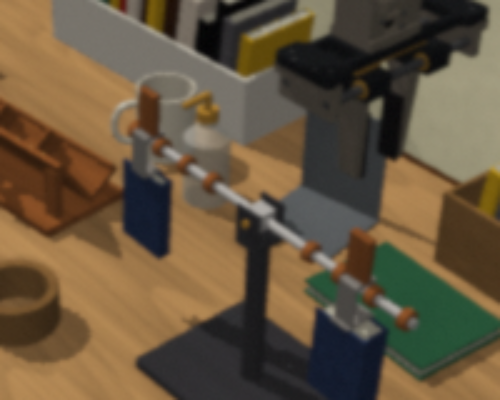

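Both books hang: thin at (147,200), thick at (350,340) in the crop; tilt +0.04. Now the last thin book.

Call:
carry_out(translation=[[4.96,-1.1,0.1],[4.96,-1.1,0.05],[4.97,-1.05,0],[4.98,-1.05,0],[4.98,-1,0],[4.98,-1,-0.05],[5,-0.95,-0.1],[5,-0.9,-0.1],[5,-0.9,-0.15]], rot=[[-0.033,0.001,-0.005],[-0.033,0.001,-0.005],[-0.034,0.001,-0.005],[-0.033,0.001,-0.005],[-0.033,0.001,-0.005],[-0.033,0.001,-0.005],[-0.033,0.001,-0.006],[-0.034,0.001,-0.005],[-0.033,0,-0.005]], gripper=0)

```text
clock: 20.98
tcp_pos: [439.0, 131.5, 359.4]
ee_rot: [2.022, 2.103, 0.318]
force: [1.2, -0.7, 0.1]
grip_width: 0.499
grasp_force: 0.0
```

Call:
carry_out(translation=[[3.63,-0.3,1.6],[3.64,-0.35,1.6],[3.62,-0.4,1.6],[3.63,-0.45,1.6],[3.63,-0.5,1.6],[3.62,-0.55,1.6],[3.62,-0.6,1.5],[0,0,0]], rot=[[-0.043,0.002,-0.005],[-0.043,0.003,-0.005],[-0.042,0.002,-0.005],[-0.043,0.003,-0.005],[-0.043,0.002,-0.005],[-0.043,0.003,-0.004],[-0.043,0.002,-0.005],[0,0,0]])

```text
clock: 21.98
tcp_pos: [441.4, 386.5, 243.3]
ee_rot: [1.809, 1.966, 0.601]
force: [-0.4, 0.0, 0.7]
grip_width: 0.505
grasp_force: 0.0
```

Run:
```python
from h import *
tabfix(np.array([487,388,183.]),"w14")
```

```text
[441.4 386.5 243.3] 706 [[-11.5, -4.4, 52.0], [6.1, 0.5, 53.9], [14.0, 5.3, 93.4]]
end 516 [[-11.5, -4.4, 51.9], [1.6, 0.4, 53.5], [13.6, 5.3, 56.4]]
turn [-0.004  0.001  0.005] nominal shift [-2.1  3.8 69.5]
```

Call:
carry_out(translation=[[0.1,0.05,2.3],[0,0,2.3],[0,0,2.3],[0,0,0]], rot=[[0,0,0],[0,0,0],[0,0,0],[0,0,0]])

```text
clock: 22.52
tcp_pos: [483.5, 386.4, 188.8]
ee_rot: [1.817, 1.956, 0.602]
force: [0.0, 0.3, 0.5]
grip_width: 0.501
grasp_force: 0.0
```

Call:
carry_out(translation=[[0,0,0],[0,0,0],[0,0,0],[0,0,0]], rot=[[0,0,0],[0,0,0],[0,0,0],[0,0,0]], gripper=1, newtons=25)

```text
clock: 23.02
tcp_pos: [482.5, 389.2, 189.9]
ee_rot: [1.815, 1.96, 0.607]
force: [1.8, 0.8, 3.1]
grip_width: 0.107
grasp_force: 25.1
```

Run:
```python
from h import *
T=pose();T2=T.copy();T2[:3,3]-=110*T[:3,2];print(T[:3,3],T2[:3,3])
T3=plan([428,150,300],ori(.0,0),8,T2)
plan([428,-98,295],ori(.0,0),6,T3)
```

```text
[482.46666028 389.24367634 189.91224735] [420.63950831 384.28268562 280.75712531]
T [[-2.93, 0.03, -0.28], [-2.92, 0.03, -0.27], [-2.93, 0.04, -0.27], [-2.93, 0.05, -0.26], [-2.93, 0.06, -0.25], [-2.93, 0.06, -0.25], [-2.92, 0.08, -0.25], [-2.93, 0.08, -0.24]] 
R [[0.075, -0.003, 0.009], [0.075, -0.003, 0.01], [0.075, -0.003, 0.009], [0.074, -0.004, 0.009], [0.075, -0.003, 0.009], [0.075, -0.003, 0.01], [0.075, -0.003, 0.009], [0.075, -0.003, 0.009]]
T [[-4.13, -0.0, 0.08], [-4.14, -0.0, 0.09], [-4.13, -0.0, 0.08], [-4.14, -0.0, 0.08], [-4.13, -0.0, 0.09], [-4.13, -0.01, 0.08]] 
R [[-0.0, 0.0, 0.0], [-0.0, 0.0, 0.0], [-0.0, 0.0, 0.0], [-0.0, 0.0, 0.0], [-0.0, 0.0, 0.0], [-0.0, 0.0, 0.0]]
```

Call:
carry_out(translation=[[0,0,-2.5],[0,0,-4.25],[0,0,-4.25],[-2.93,0.03,-0.28],[-2.93,0.03,-0.27],[-2.93,0.04,-0.27],[-2.93,0.05,-0.26],[-2.93,0.06,-0.25],[-2.93,0.06,-0.25],[-2.93,0.08,-0.25],[-2.93,0.08,-0.24]], rot=[[0,0,0],[0,0,0],[0,0,0],[0.075,-0.003,0.009],[0.075,-0.003,0.01],[0.075,-0.003,0.009],[0.075,-0.004,0.009],[0.075,-0.003,0.009],[0.075,-0.003,0.01],[0.075,-0.003,0.009],[0.075,-0.003,0.009]])

```text
clock: 24.4
tcp_pos: [427.9, 148.7, 300.0]
ee_rot: [-2.22, -2.219, 0.004]
force: [0.3, -0.6, -1.8]
grip_width: 0.109
grasp_force: 25.0
```

Call:
carry_out(translation=[[-4.1,0,0.1],[-4.2,0,0.1],[-4.2,0,0.1],[-4.1,0,0.1],[-4.1,0,0.1],[-4.1,0,0],[0,0,0],[0,0,0]], rot=[[0,0,0],[0,0,0],[0,0,0],[0,0,0],[0,0,0],[0,0,0],[0,0,0],[0,0,0]])

```text
clock: 25.4
tcp_pos: [427.9, -97.6, 294.8]
ee_rot: [-2.22, -2.221, 0.002]
force: [-0.2, 0.3, -2.1]
grip_width: 0.11
grasp_force: 25.0
```

Run:
```python
from h import *
p,W=held("w15");barprof(W,-125,5);barfit(tag="b15")
```

```text
[427.9 -97.6 294.8] [[-0.0, 1.0, -0.002], [1.0, 0.0, -0.0], [-0.0, -0.002, -1.0]] [-1.   0.3 -1. ]
-11 315 [[-8.6, -19.7], [14.2, 18.1]]
19 130 [[9.1, -17.2], [14.3, 16.0]]
34 41 [[5.7, -13.4], [14.0, 11.3]]
37 265 [[5.3, -13.5], [12.5, 11.9]]
46 20 [[10.0, -13.3], [12.6, 11.2]]
79 11 [[7.3, -12.8], [12.4, -10.9]]
82 182 [[-4.3, -11.3], [12.1, 8.1]]
85 549 [[-4.5, -9.8], [32.2, 9.5]]
88 268 [[11.8, -8.8], [33.2, 6.9]]
100 23 [[12.3, -8.0], [33.3, 9.0]]
110 14 [[12.4, -6.8], [33.4, 8.6]]
-123 46 525.1 540.0 233.8
-119 154 524.2 544.8 234.4
-115 247 524.2 545.8 234.5
-111 144 525.1 544.4 231.1
-107 73 530.0 540.3 229.3
-103 75 530.4 539.3 229.5
-99 77 530.2 539.1 229.5
-95 78 530.1 539.2 229.6
-91 77 529.9 538.7 229.8
-87 84 529.9 539.0 230.3
-83 75 524.2 543.5 236.0
-79 182 524.0 544.5 236.4
-75 253 523.9 545.2 236.0
-71 137 525.5 544.8 231.5
-67 91 529.7 539.6 231.2
-63 88 529.5 539.2 231.4
-59 93 530.1 539.2 231.6
-55 96 529.5 539.5 231.9
-51 96 529.8 538.7 231.9
-47 98 529.8 539.4 231.9
-43 129 524.3 544.3 237.7
-39 225 523.7 544.3 238.1
-35 251 523.7 544.5 238.0
-31 138 525.9 543.4 253.2
-27 268 520.4 532.7 256.1
-23 361 520.9 530.8 255.7
-19 380 520.9 530.9 255.5
-15 400 520.8 530.6 255.7
-11 375 521.0 530.7 255.2
-7 368 520.8 532.6 255.9
-3 248 521.5 543.7 248.3
1 278 523.7 545.0 240.2
5 242 523.3 544.4 240.2
top tilt 0.04 z at pivot 224.5 119
side tilt 0.045 z at pivot 225.3 227
```

Call:
carry_out(translation=[[-0.1,1.5,0.33],[-0.1,2.5,0],[0,2.5,0],[0,2,0],[0,1.3,0],[0,0.7,0],[0,0,0],[0,0,0]], rot=[[0,0,0],[0,0,0],[0,0,0],[0,0,0],[0,0,0],[0,0,0],[0,0,0],[0,0,0]])

```text
clock: 26.55
tcp_pos: [532.5, -100.5, 291.6]
ee_rot: [-2.221, -2.22, 0.002]
force: [-0.4, 0.1, -1.2]
grip_width: 0.111
grasp_force: 25.0
```

Run:
```python
from h import *
p,W=held("w16");barprof(W,-125,-65);barfit(tag="b16")
```

```text
[ 532.5 -100.5  291.6] [[0.001, 1.0, -0.002], [1.0, -0.001, -0.0], [-0.0, -0.002, -1.0]] [-0.1 -0.9 -1.5]
-11 302 [[-8.6, -19.8], [14.4, 17.6]]
19 131 [[9.1, -16.9], [14.3, 15.4]]
34 44 [[5.6, -12.9], [14.0, 11.9]]
37 264 [[5.4, -13.5], [12.4, 11.9]]
46 20 [[10.4, -13.4], [12.5, 11.6]]
79 10 [[6.0, -13.0], [12.2, -10.9]]
82 72 [[-4.3, -12.9], [12.3, 8.8]]
85 214 [[-4.5, -10.4], [32.4, 9.6]]
88 40 [[19.4, -8.8], [33.3, -2.7]]
100 9 [[28.1, -8.2], [33.4, -2.9]]
-103 56 521.5 541.3 209.4
-99 70 521.5 541.9 227.0
-95 224 518.9 544.5 255.8
-91 294 518.9 544.4 256.1
-87 313 518.6 544.5 255.6
-83 71 523.5 545.1 235.9
-79 178 523.6 545.9 236.2
-75 292 523.6 545.9 236.3
-71 165 523.7 544.6 231.0
-67 108 523.5 540.2 231.1
top tilt 0.04 z at pivot 225.0 102
side tilt 0.046 z at pivot 225.1 201
```

Call:
carry_out(translation=[[0.2,0.3,0.2],[0,0,0.5],[0,0,0.7],[0,0,0.5],[0,0,0.4],[0,0,0.3],[0,0,0.2],[0,0,0],[0,0,0]], rot=[[0,0,0],[0,0,0],[0,0,0],[0,0,0],[0,0,0],[0,0,0],[0,0,0],[0,0,0],[0,0,0]])

```text
clock: 27.82
tcp_pos: [536.1, -98.4, 263.7]
ee_rot: [-2.221, -2.221, 0.002]
force: [-0.5, 1.1, 0.4]
grip_width: 0.109
grasp_force: 25.0
```

Run:
```python
from h import *
p,W=held("w17");barprof(W,-125,-65);barfit(tag="b17")
```

```text
[536.1 -98.4 263.7] [[0.0, 1.0, -0.001], [1.0, -0.0, -0.001], [-0.001, -0.001, -1.0]] [-0.9  1.6  0.2]
-11 292 [[-8.6, -19.7], [14.3, 18.4]]
19 131 [[9.1, -17.1], [14.3, 15.5]]
34 207 [[7.8, -10.8], [25.5, 8.1]]
37 508 [[5.5, -12.9], [25.8, 11.4]]
46 62 [[10.2, -12.6], [41.4, 11.6]]
82 15 [[-4.4, -9.7], [-1.0, 8.6]]
85 103 [[-4.6, -9.7], [32.9, 8.9]]
88 49 [[16.3, -8.8], [33.5, 7.1]]
-95 12 523.1 548.1 227.5
-91 210 516.9 553.6 252.1
-87 913 517.5 554.0 257.0
-83 383 524.7 545.7 256.6
-79 197 524.7 545.7 229.3
-75 251 524.8 545.7 229.2
-71 209 525.6 545.0 227.2
-67 99 530.6 539.9 223.4
top tilt -0.011 z at pivot 224.9 111
side tilt -0.015 z at pivot 225.0 187
```

Call:
carry_out(translation=[[0,0,0],[0,0,0],[0,0,0],[0,0,-1],[0,0,-2],[0,0,-4],[0,0,-5],[0,0,-4],[0,0,0],[0,0,0],[0,0,0],[0,0,0]], rot=[[0,0,0],[0,0,0],[0,0,0],[0,0,0],[0,0,0],[0,0,0],[0,0,0],[0,0,0],[0,0,0],[0,0,0],[0,0,0],[0,0,0]], gripper=0.2)

```text
clock: 29.48
tcp_pos: [535.9, -98.2, 422.6]
ee_rot: [-2.221, -2.22, 0.005]
force: [-0.1, -0.5, 0.3]
grip_width: 0.402
grasp_force: 0.0
```

Run:
```python
from h import *
barfit(tag="b18")
for n in("top","side"):
    z=np.load("b18"+n+".npz");W=cloud(n,z["d"]);hsv=cv2.cvtColor(z["p"],cv2.COLOR_RGB2HSV)
    near=(abs(W[...,0]-535)<40)&(W[...,1]<40)&(W[...,1]>-400)
    for l,m in(("tabs",near&(hsv[...,0]<20)&(hsv[...,1]>100)&(W[...,2]>240)&(W[...,2]<300)),("blue",near&(hsv[...,0]>100)&(hsv[...,0]<130)&(hsv[...,1]>90)&(W[...,2]>60)&(W[...,2]<200))):
        k,lab,s,c=cv2.connectedComponentsWithStats(m.astype(np.uint8))
        for i in range(1,k):
            if s[i,4]>8: q=W[lab==i];print(n,l,s[i,4],np.percentile(q,[2,50,98],axis=0).round().tolist())
print(ctrl.observe()["clock"],ctrl.observe()["tcp_pos"])
```

```text
top tilt -0.013 z at pivot 223.7 97
side tilt -0.004 z at pivot 225.5 185
top tabs 44 [[528.0, -32.0, 256.0], [531.0, -20.0, 277.0], [537.0, -9.0, 282.0]]
top tabs 53 [[529.0, -335.0, 248.0], [531.0, -319.0, 276.0], [537.0, -309.0, 283.0]]
top blue 24 [[523.0, -36.0, 124.0], [527.0, -7.0, 138.0], [527.0, 5.0, 176.0]]
top blue 32 [[519.0, -341.0, 124.0], [520.0, -310.0, 138.0], [520.0, -292.0, 169.0]]
side tabs 120 [[529.0, -33.0, 241.0], [532.0, -22.0, 263.0], [538.0, -6.0, 282.0]]
side tabs 128 [[529.0, -113.0, 242.0], [533.0, -103.0, 264.0], [539.0, -87.0, 281.0]]
side tabs 177 [[529.0, -333.0, 240.0], [533.0, -321.0, 263.0], [539.0, -309.0, 283.0]]
side blue 980 [[526.0, -133.0, 87.0], [530.0, -70.0, 133.0], [540.0, 6.0, 175.0]]
side blue 826 [[520.0, -353.0, 84.0], [523.0, -332.0, 134.0], [546.0, -290.0, 179.0]]
29.575 [536.10071311 -98.28419285 422.91974389]
```

Call:
carry_out(translation=[[0,0,0],[0,0,0],[0,0,0],[0,0,0],[0,0,0],[0,0,0],[0,0,0],[0,0,0],[0,0,0],[0,0,0],[0,0,0],[0,0,0]], rot=[[0,0,0],[0,0,0],[0,0,0],[0,0,0],[0,0,0],[0,0,0],[0,0,0],[0,0,0],[0,0,0],[0,0,0],[0,0,0],[0,0,0]])

```text
clock: 31.08
tcp_pos: [536.3, -98.3, 423.5]
ee_rot: [-2.221, -2.221, 0.002]
force: [0.1, 0.1, 0.2]
grip_width: 0.4
grasp_force: 0.0
```

Run:
```python
from h import *
barfit(tag="b19")
print(ctrl.sign_off())
```

```text
top tilt -0.001 z at pivot 225.3 106
side tilt 0.0 z at pivot 225.6 190
the job is handed in; nothing more can be done
None
```

Job handed in at about 31 s: both thin books hang on the left (inner and outer seats) and the thick one in the right middle seat, the gripper is clear, the bar measures level (tilt about 0.00 rad), and the largest tilt measured was about 0.11 rad, a dip of roughly 2.2 cm.

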